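# Turn a lapping spindle by its flat to the key notch and hold the lap hub on it

### The job

Get the lapping unit ready for its hub's set screw to be tightened: pinch the bare spindle, feel for its milled flat, and with the fingers across the flat turn the spindle until the flat faces squarely out through the key notch in the splash guard. Then fit the steel lap hub (the collar with the screw in its side) upright over the spindle, screw towards the notch, so that the screw stands about half-way down the flat. Finish while still holding the hub up there, without letting go, and leave the other things on the bench where they are.

Things in the scene. Friction and masses are not known exactly. Their poses are not given: they have to be found in the camera images.
- lapper: bench lapping unit, fixed: white housing 240 x 220 mm, top 67 mm above the bench; on it a round white splash guard (172 mm inside, rim 131 mm above the bench) round a bare vertical steel spindle. Origin at bench height on the spindle's axis; z up, control panel at -x, key notch in the guard at -y. Inside the guard the floor is 73 mm, the bearing cover (40 mm wide) 85 mm above the bench
- notch (a point): middle of the key notch in the guard (30 mm wide, open at the top, lower edge 95 mm above the bench): 122 mm above the bench, 88.5 mm from the spindle's axis towards the lapping unit's -y; axes as the lapping unit's
- spindle_flat (a point): the flat milled on the 16 mm spindle, 12 mm wide, from 99 mm above the bench to the spindle's top (145 mm; top 3 mm chamfered). Its face is 5 mm from the axis: the spindle measures 13 mm across the flat, 16 mm elsewhere. Origin on the face, mid-width, 122 mm above the bench. Axes turn with the spindle: z up, -y squarely out of the flat
- spindle_mid (a point): point on the spindle's axis half-way up the flat, 122 mm above the bench; axes turn with the spindle (-y out of the flat). The spindle turns endlessly either way with a light drag (0.035 N m) and stays where it is left; fingers closed roughly across the flat pull it square to them
- hub_center (a point): lap hub, loose, 140-220 g, upright on the bench: steel collar 36 mm in diameter, 24 mm high, on it a pilot 24 mm in diameter, 8 mm high; bored through at 17.6 mm, chamfered below. Point on its axis half-way up the collar (12 mm above its underside), level with the set screw. z up, -y towards the screw's head. If let go on the spindle it drops to the flat's lower end
- hub_screw (a point): centre of the outer face of the hub's set-screw head (9 mm in diameter), 26 mm from the hub's axis, 12 mm above its underside; axes as the hub's. The screw's 5 mm tip stands 2.6 mm into the bore, 6.2 mm from the axis, so the hub goes down over the spindle only with the screw on the flat's side (within about 15 degrees)
- spacer: bystander: plain steel spacer ring, 40 mm outside, 24 mm bore, 12 mm high, no screw; origin under its centre
- tin: bystander: round aluminium tin, 55 mm in diameter, 34 mm high; origin under its centre
- brush: bystander: flat brush with a wooden handle, 185 mm long, lying; origin near the ferrule end of the handle, on the bench
- hexkey: bystander: L-shaped hex key, 75 x 28 mm, 6 mm thick, lying; origin at its corner
- handpiece: bystander: grey pen-like rotary handpiece, 150 mm long, 25 mm thick, lying; origin below its middle
- lap: bystander: white lap disc with a dark centre, 150 mm in diameter, 10 mm thick, lying flat; origin under its centre
Not all that is in view belongs to the job. Of the things that look like the part that bears hub_center, the smaller one is meant.

How it is judged:
On the way:
1. with the fingers pressing on the spindle's flat, the flat faces the key notch (angle between the y axis of spindle_flat and the y axis of lapper, either way round below 0.21 rad and y of spindle_flat in the frame of lapper below -0.003 m and contact force between the fingers and spindle_c2 above 2 N), for 0.2 s.
At the end, for the whole second after the job is handed in: the flat faces the notch within 12 degrees; the hub is upright (within 6 degrees) on the spindle, its axis within 3 mm of the spindle's, its screw towards the notch within 15 degrees and within 9 mm of half-way down the flat; the fingers still hold it (more than 2 N) and it is at rest (angle between the y axis of spindle_flat and the y axis of lapper, either way round below 0.21 rad and y of spindle_flat in the frame of lapper below -0.003 m and z of hub_center in the frame of spindle_mid between -0.009 and 0.009 m and horizontal distance between hub_center and spindle_mid below 0.003 m and angle between hub_center's own z axis and vertical below 0.1 rad and angle between the y axis of hub_screw and the y axis of lapper, either way round below 0.26 rad and y of hub_screw in the frame of lapper below -0.02 m and contact force between the fingers and hub above 2 N and linear speed of hub below 0.02 m/s); the arm keeps its last pose, push and grip.
It fails at once if another thing on the bench is moved more than 20 mm (distance of any of spacer, tin, brush, hexkey, handpiece, lap from where it was at the start of the episode above 0.02 m).
It also fails if it takes over 69 s, if anything falls off the work surface, if the arm or the gripper's body presses on something with over 40 N, if the wrist force passes 120 N, or if a joint passes its speed limit or range.

### The arm

A 7-joint arm with a two-finger parallel gripper is mounted at the origin on the work surface. World frame = base frame: x ahead of the robot, y to its left, z up, the work surface at z = 0. Lengths are in m, angles in rad, forces in N, time in s.
With the tool pointing down it reaches from about 0.35 to 0.9 m from the base axis. Payload 8.1 kg.
Tool frame: the origin (TCP) lies at the very end of the fingers, on their centre line; the grasp point (between the pads) lies 19 mm behind it; z points along the fingers, y is the direction in which the jaws open and shut (so a half turn about z gives the same grasp; the last joint's range is limited). The gripper opens to 92 mm and grips with 3 to 60 N. Pads are 19 mm wide; open, the fingers measure 130 mm over their backs; the gripper's body (75 mm by 190 mm) begins 47 mm behind the grasp point.
Start: joints at [1.09, 0.434, 0.025, 1.573, -0.012, 1.134, -0.075], TCP at [0.231, -0.581, 0.227] pointing down, gripper open.
Joint ranges: [-2.62, 2.62], [-0.44, 2.09], [-1.27, 1.32], [0.08, 2.57], [-1.32, 4.46], [0.12, 2], [-2.74, 2.74]. Speed limits (rad/s): [2.22, 2.22, 3.01, 3.01, 3.14, 3.14, 3.14].

### API

Orientations are given as a unit quaternion [w, x, y, z].
In Python, from bench import r gives the robot as it stands. The module is installed in compiled form; this text tells all that it offers.
- The arm moves only by the tool move_arm, never from a script. Its argument "increments" is a list that holds one entry, the list of rows, each a list of 7 numbers: the shift along the tool's x, y, z in mm, then the turn, a rotation vector about the tool's x, y, z in rad, then the finger opening in mm, from 0 to 91.8. In form: [[[x, y, z, wx, wy, wz, jaw], ...]]. A call has 1 to 10 rows; each row is the pose to reach, as a shift and turn from the pose commanded when the call began, along the tool's axes at that moment; what a row does not reach only later rows make up. A row lasts 1/8 s, in which the tool goes at most 62.5 mm and 10.7 degrees, less where a joint would pass 70% of its speed; a pose out of reach is approached as far as the arm can. A call with a gripper value outside its range is refused whole. The fingers move at their own pace and stop on an object; "squeeze" is the grip in N (left out, the last holds). Time passes only in rows, so rows that repeat a pose let the fingers close. It gives the time, the measured TCP pose, the force and the opening at its end, in the units of the state.
- r.get_state(): the state, without advancing time (a new reading comes with each control period).
- r.get_image(name): name is "side" or "top"; returns the picture (420x560x3 uint8, red, green, blue); there is no depth.
- r.camera_model(name): a dict with "mtx" (3x3 intrinsics, pixels), "origin" and "attitude" of the camera in the world. Camera axes: x right, y down, z forward; pixel columns grow to the right and rows downward; lengths in m; the calibration is good to about 2 mm. A picture is of the moment at which its call begins. camera_model takes no time and is no camera call.
- r.close_job(): hands the job in, once; it reports no verdict.
The state is a dict: "clock": time; "q": joint angles; "qd": joint speeds; "tau": joint torques, N m; "tcp_pos": TCP position; "ee_rot": TCP orientation; "force": force on the tool from outside, world axes, zero at the start; "moment": the same for the moment, N m; "grip_width": finger opening in m.
Only numpy, scipy, OpenCV 4.12 (cv2) and the standard library are available. Lean on these libraries where they do the work, as an engineer would, in place of code of your own. Each camera call takes 0.05 s, during which the arm holds its last target.

## Working session

There is one attempt and no reset: what is moved stays moved. The work goes in short steps, Python scripts to look and compute and a tool call to move; the robot and the scene stay as the last step left them, time stands still between calls to the robot, and variables do not carry over. Pictures are saved under pics/ and viewed, and the job is handed in when it is done.

Besides the shell and the picture viewer there is one more tool, called after "Request:" as a command line: name --argument value ..., lists and objects as JSON in quotes. move_arm: Moves the arm, as the interface text tells. Its arguments: {"type":"object","properties":{"increments":{"type":"array"},"squeeze":{"type":"number"}},"required":["increments"]}

```bash
mkdir -p pics
python3 - <<'E'
from bench import r
import cv2
s=r.get_state(); print(s)
for n in("side","top"):
    im=r.get_image(n); cv2.imwrite(f"pics/{n}0.png",im[:,:,::-1]); print(n,r.camera_model(n))
E
```

```text
{'clock': 0.0, 'q': array([ 1.09042843,  0.43522515,  0.02497784,  1.57408324, -0.0116014 ,
        1.13401308, -0.07508616]), 'qd': array([-0.00103598,  0.00071102, -0.00110427, -0.0001215 ,  0.00086443,
       -0.00046997,  0.00102176]), 'tau': array([-4.56086937e-04, -6.67852306e+01,  9.85517576e-01, -3.14450240e+01,
       -6.02394319e-02,  4.28712065e-02,  1.21629478e-04]), 'tcp_pos': array([ 0.23028534, -0.58047865,  0.22594905]), 'ee_rot': array([-7.61009905e-04,  9.82219802e-01,  1.87732879e-01, -2.18980680e-04]), 'force': array([-0.25314942,  0.27533458,  0.68114842]), 'moment': array([ 0.03370115,  0.01667555, -0.00387627]), 'grip_width': 0.09194526813638974}
side {'mtx': array([[489.16810703,   0.        , 276.23655146],
       [  0.        , 489.16810703, 202.66227214],
       [  0.        ,   0.        ,   1.        ]]), 'origin': array([ 0.36399404, -0.86160856,  1.05472597]), 'attitude': array([-0.3590328 ,  0.93101732, -0.05875764,  0.02915025])}
top {'mtx': array([[536.6014695 ,   0.        , 278.56492021],
       [  0.        , 536.6014695 , 204.55943858],
       [  0.        ,   0.        ,   1.        ]]), 'origin': array([ 0.37812574, -0.00926374,  1.4495725 ]), 'attitude': array([ 0.04063263, -0.70452744,  0.70791877, -0.02900151])}
```

View pics/side0.png

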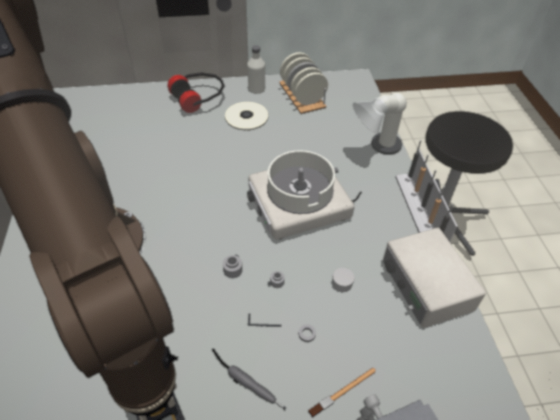

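View pics/top0.png

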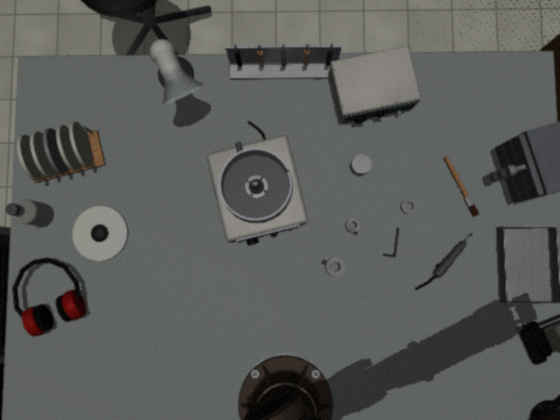

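```bash
cat > h.py <<'E'
import numpy as np, cv2
from scipy.spatial.transform import Rotation as R
from bench import r
def rot(q): return R.from_quat([q[1],q[2],q[3],q[0]])
def ray(n,u,v):
    m=r.camera_model(n); d=rot(m['attitude']).apply(np.linalg.inv(m['mtx'])@[u,v,1]); return m['origin'],d
def at(n,u,v,z):
    o,d=ray(n,u,v); return o+d*(z-o[2])/d[2]
def proj(n,p):
    m=r.camera_model(n); c=rot(m['attitude']).inv().apply(np.array(p)-m['origin']); k=m['mtx']@c; return k[:2]/k[2]
def tri(uv1,uv2):
    o1,d1=ray('side',*uv1);o2,d2=ray('top',*uv2)
    A=np.c_[d1,-d2]; t=np.linalg.lstsq(A,o2-o1,rcond=None)[0]
    a,b=o1+d1*t[0],o2+d2*t[1]; return (a+b)/2,np.linalg.norm(a-b)
def crop(im,x,y,w,h,s): return cv2.resize(im[y:y+h,x:x+w],None,fx=s,fy=s,interpolation=cv2.INTER_CUBIC)
E
python3 - <<'E'
from h import *
t=cv2.imread('pics/top0.png'); s=cv2.imread('pics/side0.png')
cv2.imwrite('pics/c_top_hub.png',crop(t,315,200,80,80,7))
cv2.imwrite('pics/c_side_hub.png',crop(s,215,245,90,60,8))
cv2.imwrite('pics/c_top_lap.png',crop(t,200,125,115,125,4.6))
cv2.imwrite('pics/c_side_lap.png',crop(s,240,140,125,100,6))
E
```

```text
(no output)
```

View pics/c_top_hub.png

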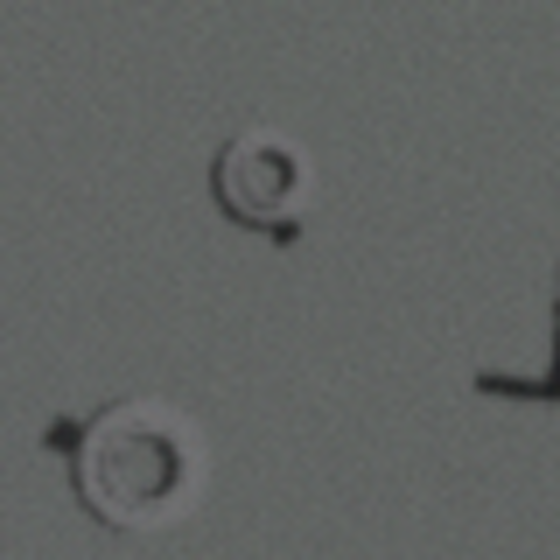

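View pics/c_side_hub.png

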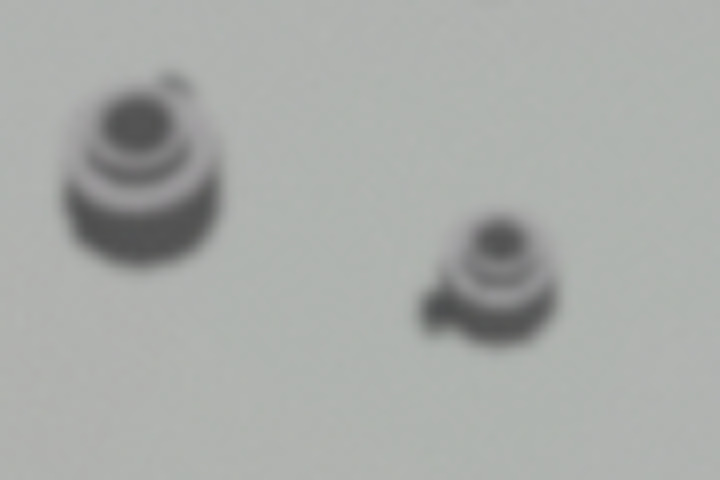

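View pics/c_top_lap.png

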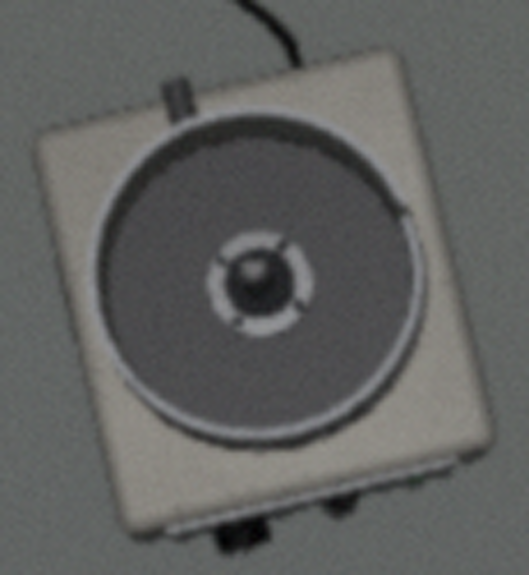

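View pics/c_side_lap.png

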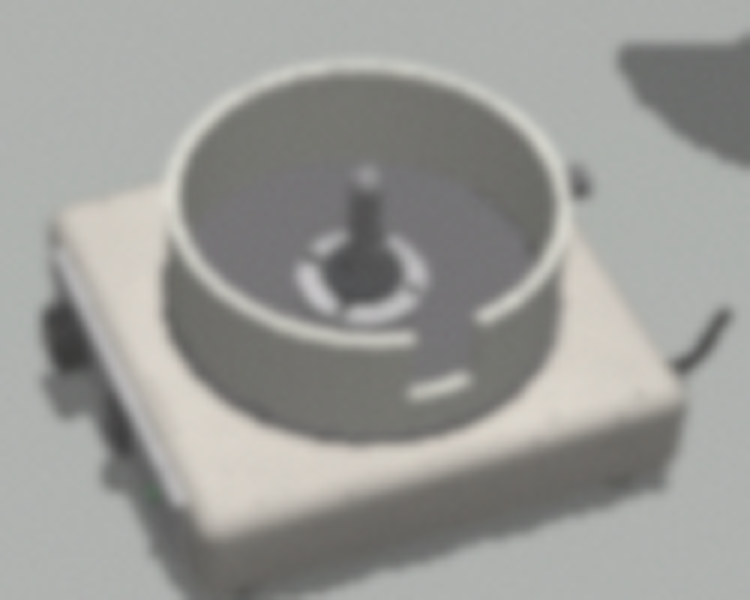

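Run:
```python
from h import *
np.set_printoptions(precision=4,suppress=True)
def f(x,y,x0,y0,s): return (x+.5)/s-.5+x0,(y+.5)/s-.5+y0
L=lambda x,y:f(x,y,200,125,4.6)
LS=lambda x,y:f(x,y,240,140,6)
H=lambda x,y:f(x,y,315,200,7)
HS=lambda x,y:f(x,y,215,245,8)
c=[at('top',*L(*p),.067)[:2] for p in[(38,133),(402,48),(493,445),(128,538)]]
c=np.array(c);print('corners',c,c.mean(0))
for i in range(4):
    d=c[(i+1)%4]-c[i];print(np.linalg.norm(d),np.degrees(np.arctan2(d[1],d[0])))
print('spindle',at('top',*L(258,267),.145),at('side',*LS(367,180),.145))
# guard rim circle
print('rim',[at('top',*L(*p),.131) for p in[(95,275),(425,280),(258,107),(260,442)]])
print('notch side',at('side',*LS(442,325),.131),at('side',*LS(440,388),.095))
for nm,z,pt,ps in[('hub',.032,(267,175),(500,238)),('collar',.024,(265,180),None),('screw',.012,(287,232),(436,312)),('dec',.03,(140,465),(138,122))]:
    a=at('top',*H(*pt),z);b=at('side',*HS(*ps),z) if ps else None
    print(nm,a,b)
```

```text
corners [[ 0.6502  0.1979]
 [ 0.6979 -0.0096]
 [ 0.4709 -0.0594]
 [ 0.4198  0.1453]] [0.5597 0.0686]
0.21295021866147534 -77.0695422686698
0.23236653520458728 -167.63379864724126
0.2110116214015912 104.0223953796686
0.23637666879575756 12.854971305261909
spindle [0.5615 0.0679 0.145 ] [0.5633 0.0663 0.145 ]
rim [array([0.5597, 0.1568, 0.131 ]), array([ 0.5558, -0.0213,  0.131 ]), array([0.6511, 0.0687, 0.131 ]), array([0.4689, 0.0676, 0.131 ])]
notch side [ 0.5838 -0.0124  0.131 ] [ 0.5846 -0.0168  0.095 ]
hub [ 0.4641 -0.1817  0.032 ] [ 0.4678 -0.1823  0.032 ]
collar [ 0.4627 -0.1819  0.024 ] None
screw [ 0.4435 -0.1914  0.012 ] [ 0.4464 -0.1939  0.012 ]
dec [ 0.3556 -0.1325  0.03  ] [ 0.3591 -0.1231  0.03  ]
```

The picture shows two screw-bearing collars. The small one is at top (353,226) / side (277,275) and the large one at top (335,266) / side (232,262). The task means the smaller one, and the crops confirm its screw points down-right in the top view. The notch shows at side (314,195). Next I check the spindle's shading for the flat.

Run:
```python
from h import *
t=cv2.imread('pics/top0.png'); s=cv2.imread('pics/side0.png')
a=crop(t,240,165,34,38,11); b=crop(s,284,158,34,38,11)
f=lambda i:cv2.normalize(i,None,0,255,cv2.NORM_MINMAX)
cv2.imwrite('pics/c_sp.png',np.hstack([f(a),f(b)]))
g=s[166:188,294:310].mean(2).astype(int); print(g)
for z in(.1,.122,.145): print(proj('side',[.562,.067,z]),proj('top',[.562,.067,z]))
```

```text
[[116 116 116 116 116 118 119 119 118 116 115 113 113 114 115 113]
 [116 117 116 117 118 122 127 130 126 119 116 114 115 115 115 112]
 [116 116 116 117 122 130 140 143 135 123 117 117 117 116 115 114]
 [117 117 117 117 122 130 144 146 139 126 118 117 115 116 116 116]
 [116 117 117 115 115 122 133 137 132 122 117 117 116 116 117 117]
 [117 117 116 112 107 109 115 120 117 116 114 117 117 116 116 117]
 [116 117 116 110 102  95  97  99 102 107 112 116 117 116 116 116]
 [118 117 115 109  97  88  86  87  93 102 113 116 118 116 118 116]
 [116 117 115 109  95  85  83  84  89 102 111 116 117 116 117 117]
 [117 117 114 108  95  85  83  84  90 101 113 116 116 117 117 117]
 [117 116 114 107  94  85  82  84  91 103 112 117 117 117 116 116]
 [118 119 118 111  94  84  82  84  90 101 113 116 117 116 117 117]
 [128 133 134 124 100  86  82  85  90 100 114 122 123 119 117 117]
 [150 154 151 134 106  87  83  84  89 100 123 142 140 130 121 118]
 [167 160 142 120  98  84  84  85  91 104 127 153 158 148 134 122]
 [161 139 116  97  85  81  83  86  92 101 116 140 160 165 154 134]
 [132 110  92  84  82  82  83  84  88  91  98 117 147 169 170 152]
 [106  90  82  78  79  80  82  83  84  87  88  99 128 161 177 171]
 [ 97  85  80  76  78  82  81  82  83  83  86  91 114 152 179 183]
 [101  86  82  80  79  81  84  83  83  83  85  89 107 145 178 186]
 [110  88  84  81  82  83  83  84  83  84  84  89 108 141 169 178]
 [129  97  85  84  84  82  83  83  83  83  86  96 119 139 150 157]]
[299.43630021 181.26466   ] [257.09789215 184.91403474]
[299.81901716 175.55426216] [256.60049789 183.72721307]
[300.22930505 169.43248726] [256.06282093 182.44427372]
```

View pics/c_sp.png

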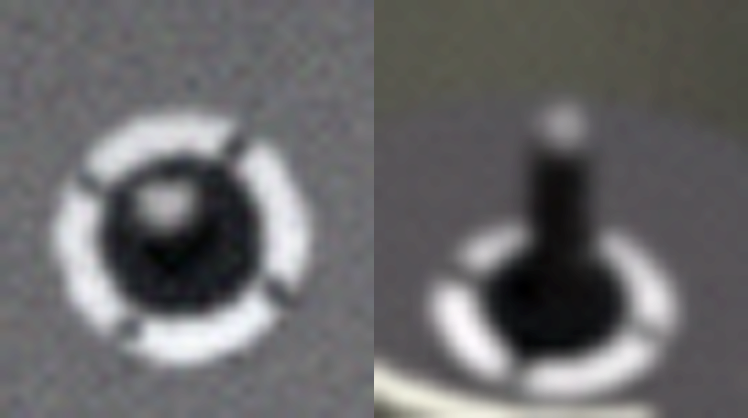

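Run:
```python
from h import *
np.set_printoptions(precision=4,suppress=True)
for z in(.085,):print(at('top',256.1,186.1,z),at('side',299.9,185.4,z))
# centroid of white ring, blob methods
t=cv2.imread('pics/top0.png').mean(2);s=cv2.imread('pics/side0.png').mean(2)
for n,im,(x0,y0,w,h) in(('top',t,(240,165,34,38)),('side',s,(286,172,32,24))):
    c=im[y0:y0+h,x0:x0+w]; m=(c>(110 if n=='top' else 135)).astype(np.uint8)
    p=np.argwhere(m)[:,::-1].astype(np.float32)+[x0,y0]
    (u,v),ax,a=cv2.fitEllipse(cv2.convexHull(p.astype(np.float32))); print(n,u,v,ax,a,at(n,u,v,.085))
print('top of spindle',at('top',255.2,182.5,.145),at('side',300.7,168.6,.145))
# side lamp position: guard rim bright
# outer rim ellipse fit top
```

```text
[0.561  0.0704 0.085 ] [0.5638 0.0655 0.085 ]
top 256.02606201171875 186.1558074951172 (21.64497947692871, 22.040990829467773) 99.5256118774414 [0.5608 0.0706 0.085 ]
side 298.3900146484375 189.33876037597656 (22.28550910949707, 27.20795440673828) 48.534603118896484 [0.5572 0.0511 0.085 ]
top of spindle [0.5619 0.0691 0.145 ] [0.5638 0.07   0.145 ]
```

```bash
cat >> h.py <<'E'
np.set_printoptions(precision=4,suppress=True)
def Rt(a): # tool down, jaw axis y at world angle a (deg)
    a=np.radians(a); y=np.array([np.cos(a),np.sin(a),0]); z=np.array([0,0,-1.]); x=np.cross(y,z)
    return R.from_matrix(np.c_[x,y,z])
def inc(p,a,s=None):
    s=s or r.get_state(); T=rot(s['ee_rot']); 
    d=T.inv().apply(np.array(p)-s['tcp_pos'])*1000; w=(T.inv()*Rt(a)).as_rotvec()
    return np.round(d,1),np.round(w,3)
def show():
    s=r.get_state(); T=rot(s['ee_rot']).as_matrix()
    print('t',round(s['clock'],2),'tcp',s['tcp_pos']*1000,'jaw',np.degrees(np.arctan2(T[1,1],T[0,1])),'F',s['force'],'M',s['moment'],'w',s['grip_width']*1000,'q',s['q'])
E
python3 - <<'E'
from h import *
show()
print(inc([.562,.0685,.215],-77.1))
E
```

```text
t 0.1 tcp [ 230.3307 -580.5177  226.0179] jaw -68.3558222065299 F [ 0.3707  1.116  -0.1614] M [ 0.0103 -0.018  -0.0157] w 91.9436972627861 q [ 1.0904  0.4352  0.025   1.574  -0.0116  1.134  -0.0751]
(array([ 547.7, -480.9,   11.6]), array([-0.001,  0.   ,  0.153]))
```

Request:
move_arm --increments '[[[55, -48, 0, 0, 0, 0.03, 91], [110, -96, 0, 0, 0, 0.06, 91], [165, -144, 0, 0, 0, 0.09, 91], [220, -192, 0, 0, 0, 0.12, 91], [274, -240, 0, 0, 0, 0.153, 91], [329, -288, 0, 0, 0, 0.153, 91], [384, -337, 0, 0, 0, 0.153, 91], [438, -385, 0, 0, 0, 0.153, 91], [493, -433, 0, 0, 0, 0.153, 91], [547, -481, 0, 0, 0, 0.153, 91]]]' --squeeze 5

```text
clock: 1.35
tcp_pos: [0.5153, -0.0226, 0.2267]
ee_rot: [0.0, 0.994, 0.112, -0.0]
force: [1.5, -1.4, 0.3]
grip_width: 0.0909
```

Run:
```python
from h import *
show()
print(inc([.562,.0685,.215],-77.1))
```

```text
t 1.35 tcp [515.3082 -22.607  226.6569] jaw -77.14191496426581 F [ 1.5301 -1.3596  0.2789] M [ 0.0083 -0.0007 -0.0769] w 90.91016363629464 q [ 0.1625  0.2778 -0.2781  1.818   0.0868  1.0576 -1.4945]
(array([ 65.8, -78.4,  11.6]), array([ 0.   ,  0.   , -0.001]))
```

Request:
move_arm --increments '[[[33, -39, 5, 0, 0, 0, 91], [66, -78, 10, 0, 0, 0, 91], [66, -78, 10, 0, 0, 0, 91], [66, -78, 10, 0, 0, 0, 91]]]'

```text
clock: 1.85
tcp_pos: [0.5614, 0.0659, 0.2162]
ee_rot: [0.0, 0.994, 0.112, -0.001]
force: [-0.9, -1.0, 0.6]
grip_width: 0.0912
```

Run:
```python
from h import *
show()
print(inc([.562,.0685,.105],-77.1))
for n in("side","top"):
    im=r.get_image(n)[:,:,::-1]; cv2.imwrite(f"pics/{n}1.png",crop(im,*( (230,90,130,110,6) if n=='side' else (200,125,115,125,4.6))))
```

```text
t 1.85 tcp [561.3561  65.9165 216.1892] jaw -77.11685979391774 F [-0.9011 -1.0108  0.5518] M [-0.054  -0.026   0.0255] w 91.1831806811479 q [ 0.0126  0.3702 -0.3018  1.7151  0.1229  1.0762 -1.6745]
(array([  1.4,  -2.4, 111.2]), array([ 0.   ,  0.001, -0.   ]))
```

View pics/side1.png

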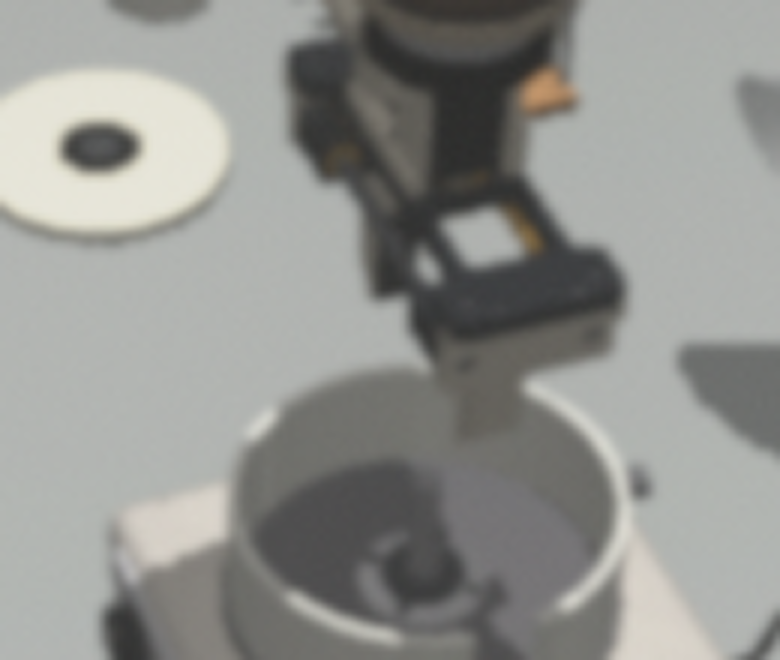

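The gripper is over the guard with its fingers clear inside the rim. Next I lower and pinch lightly.

Request:
move_arm --increments '[[[1.4, -2.4, 40, 0, 0, 0, 80], [1.4, -2.4, 80, 0, 0, 0, 60], [1.4, -2.4, 111, 0, 0, 0, 40], [1.4, -2.4, 111, 0, 0, 0, 25], [1.4, -2.4, 111, 0, 0, 0, 0], [1.4, -2.4, 111, 0, 0, 0, 0], [1.4, -2.4, 111, 0, 0, 0, 0], [1.4, -2.4, 111, 0, 0, 0, 0]]]' --squeeze 4

```text
clock: 2.95
tcp_pos: [0.5628, 0.0704, 0.1065]
ee_rot: [-0.001, 0.994, 0.112, 0.001]
force: [-2.9, 8.7, 4.2]
grip_width: 0.0179
```

```bash
python3 -c "
from h import *
show()"
```

```text
t 2.95 tcp [562.8019  70.3673 106.4661] jaw -77.09261067248413 F [-2.9105  8.6981  4.2265] M [ 1.653   0.6031 -0.0352] w 17.85797569555054 q [-0.0116  0.4894 -0.2847  1.8362  0.1766  0.8393 -1.7283]
```

Request:
move_arm --increments '[[[0, 0, 0, 0, 0, 0, 0], [0, 0, 0, 0, 0, 0, 0], [0, 0, 0, 0, 0, 0, 0], [0, 0, 0, 0, 0, 0, 0]]]'

```text
clock: 3.45
tcp_pos: [0.5626, 0.0714, 0.1064]
ee_rot: [-0.001, 0.994, 0.113, 0.0]
force: [-2.1, 5.9, 4.4]
grip_width: 0.0155
```

```bash
python3 -c "
from h import *
show()"
```

```text
t 3.45 tcp [562.5903  71.3511 106.4433] jaw -77.01908443600158 F [-2.1347  5.9468  4.4212] M [1.1828 0.5406 0.0321] w 15.524459246355796 q [-0.0122  0.4895 -0.2857  1.8362  0.1763  0.8394 -1.7283]
```

Request:
move_arm --increments '[[[0, 1.5, 0, 0, 0, 0, 0], [0, 1.5, 0, 0, 0, 0, 0], [0, 1.5, 0, 0, 0, 0, 0], [0, 1.5, 0, 0, 0, 0, 0]]]' --squeeze 25

```text
clock: 3.95
tcp_pos: [0.5626, 0.0713, 0.1064]
ee_rot: [-0.002, 0.994, 0.114, 0.0]
force: [-3.9, 8.8, 3.6]
grip_width: 0.0153
```

```bash
python3 -c "
from h import *
show()"
```

```text
t 3.95 tcp [562.5901  71.2712 106.4432] jaw -76.95371264380404 F [-3.8919  8.7821  3.5689] M [ 1.9098  0.6921 -0.0097] w 15.282770466921052 q [-0.0103  0.4897 -0.2869  1.8359  0.1752  0.8395 -1.7256]
```

Request:
move_arm --increments '[[[0, 0, 0, 0, 0, 0, 30], [1, -4, 0, 0, 0, 0, 30], [1, -4, 0, 0, 0, -0.17, 26], [1, -4, 0, 0, 0, -0.34, 24], [1, -4, 0, 0, 0, -0.52, 20], [1, -4, 0, 0, 0, -0.52, 0], [1, -4, 0, 0, 0, -0.52, 0], [1, -4, 0, 0, 0, -0.52, 0], [1, -4, 0, 0, 0, -0.52, 0], [1, -4, 0, 0, 0, -0.52, 0]]]' --squeeze 25

```text
clock: 5.2
tcp_pos: [0.563, 0.0714, 0.1056]
ee_rot: [0.0, 0.932, 0.363, -0.0]
force: [1.2, -2.2, -2.3]
grip_width: 0.0154
```

```bash
python3 -c "
from h import *
show()"
```

```text
t 5.2 tcp [563.0138  71.3523 105.5978] jaw -47.37798910598861 F [ 1.1545 -2.2343 -2.3158] M [-0.4531 -0.1974 -0.0344] w 15.369309056815217 q [ 0.0775  0.5102 -0.415   1.8268  0.2636  0.8592 -1.2909]
```

Request:
move_arm --increments '[[[0, 0, 0, 0, 0, 0, 30], [0, 0, 0, 0, 0, -0.18, 30], [0, 0, 0, 0, 0, -0.36, 26], [0, 0, 0, 0, 0, -0.54, 24], [0, 0, 0, 0, 0, -0.72, 24], [0, 0, 0, 0, 0, -0.9, 24], [0, 0, 0, 0, 0, -1.08, 22], [0, 0, 0, 0, 0, -1.26, 20], [0, 0, 0, 0, 0, -1.26, 0], [0, 0, 0, 0, 0, -1.26, 0]]]'

```text
clock: 6.45
tcp_pos: [0.5628, 0.0718, 0.1058]
ee_rot: [-0.0, 0.54, 0.842, -0.0]
force: [-1.2, -0.8, 0.3]
grip_width: 0.0144
```

Request:
move_arm --increments '[[[0, 0, 0, 0, 0, 0, 0], [0, 0, 0, 0, 0, 0, 0], [0, 0, 0, 0, 0, 0, 0]]]'

```text
clock: 6.82
tcp_pos: [0.5628, 0.0718, 0.1058]
ee_rot: [-0.0, 0.538, 0.843, -0.0]
force: [-3.1, 0.1, 4.0]
grip_width: 0.0146
```

```bash
python3 -c "
from h import *
show()"
```

```text
t 6.83 tcp [562.8193  71.8269 105.7885] jaw 24.83906053829238 F [-3.0856  0.1216  3.9739] M [-0.0222  0.5843 -0.0177] w 14.557631971533015 q [ 0.2885  0.5848 -0.7327  1.8091  0.4776  0.9331 -0.2207]
```

Request:
move_arm --increments '[[[0, 0, 0, 0, 0, 0, 26], [0, 0, 0, 0, 0, 0, 26], [0, 0, 0, 0, 0, -0.18, 24], [0, 0, 0, 0, 0, -0.36, 20], [0, 0, 0, 0, 0, -0.36, 0], [0, 0, 0, 0, 0, -0.36, 0], [0, 0, 0, 0, 0, -0.36, 0], [0, 0, 0, 0, 0, -0.36, 0], [0, 0, 0, 0, 0, -0.36, 0]]]'

```text
clock: 7.95
tcp_pos: [0.5632, 0.0716, 0.1056]
ee_rot: [0.0, 0.379, 0.925, 0.0]
force: [4.4, -0.2, -6.0]
grip_width: 0.0151
```

```bash
python3 -c "
from h import *
show()"
```

```text
t 7.95 tcp [563.2405  71.6158 105.5959] jaw 45.449341250623185 F [ 4.4495 -0.2088 -6.0425] M [ 0.0997 -1.0016 -0.034 ] w 15.143242696992042 q [ 0.3427  0.6152 -0.8214  1.8045  0.5412  0.9622  0.0847]
```

Request:
move_arm --increments '[[[0, 0, 0, 0, 0, 0, 26], [0, 0, 0, 0, 0, 0.1, 26], [0, 0, 0, 0, 0, 0.28, 26], [0, 0, 0, 0, 0, 0.46, 24], [0, 0, 0, 0, 0, 0.64, 20], [0, 0, 0, 0, 0, 0.77, 18], [0, 0, 0, 0, 0, 0.77, 0], [0, 0, 0, 0, 0, 0.77, 0], [0, 0, 0, 0, 0, 0.77, 0], [0, 0, 0, 0, 0, 0.77, 0]]]'

```text
clock: 9.2
tcp_pos: [0.5621, 0.0721, 0.1061]
ee_rot: [-0.0, 0.697, 0.717, -0.001]
force: [-5.4, -0.4, 6.9]
grip_width: 0.0125
```

```bash
python3 -c "
from h import *
show()"
```

```text
t 9.2 tcp [562.0737  72.1324 106.068 ] jaw 1.5877568024142334 F [-5.3896 -0.4072  6.9075] M [ 0.0471  0.8667 -0.091 ] w 12.46348229595563 q [ 0.2238  0.5552 -0.6323  1.8148  0.4065  0.9058 -0.5654]
```

Readings: 15.1–15.5 mm at most angles and 12.5 mm at jaw 1.6°, so the flat is square to the jaws there. The grip centre shifted about 1.2 mm towards -x, so the flat faces +x. Next I turn it 78.7° clockwise to face the notch.

Request:
move_arm --increments '[[[0.2, 0, 0, 0, 0, 0.17, 0], [0.5, 0.1, 0, 0, 0, 0.34, 0], [0.7, 0.1, 0, 0, 0, 0.51, 0], [1, 0.2, 0, 0, 0, 0.68, 0], [1.2, 0.2, 0, 0, 0, 0.85, 0], [1.5, 0.2, 0, 0, 0, 1.02, 0], [1.7, 0.3, 0, 0, 0, 1.2, 0], [1.9, 0.3, 0, 0, 0, 1.374, 0], [1.9, 0.3, 0, 0, 0, 1.374, 0], [1.9, 0.3, 0, 0, 0, 1.374, 0]]]'

```text
clock: 10.45
tcp_pos: [0.5637, 0.0731, 0.1061]
ee_rot: [0.0, 0.994, 0.112, 0.0]
force: [1.1, -4.2, 6.3]
grip_width: 0.0127
```

```bash
python3 -c "
from h import *
show()"
```

```text
t 10.45 tcp [563.6999  73.0804 106.0671] jaw -77.09135970976368 F [ 1.126  -4.2131  6.3458] M [-0.7943 -0.1322  0.0252] w 12.6810541165893 q [-0.019   0.4916 -0.2828  1.8331  0.1787  0.841  -1.735 ]
```

Across the flat at -77.1° the width is 12.7 mm, and the grip centre is offset about 1.3 mm to the side away from the notch, which agrees. I release, lift and head to the hub.

Request:
move_arm --increments '[[[0, 0, 0, 0, 0, 0, 30], [0, 0, 0, 0, 0, 0, 40], [0, 0, -50, 0, 0, 0, 50], [0, 0, -110, 0, 0, 0, 60], [0, 62, -125, 0, 0, 0, 60], [-20, 124, -125, 0, 0, -0.05, 60], [-40, 180, -125, 0, 0, -0.15, 60], [-60, 220, -125, 0, 0, -0.2, 60], [-60, 220, -125, 0, 0, -0.24, 60], [-60, 220, -125, 0, 0, -0.24, 60]]]'

```text
clock: 11.7
tcp_pos: [0.5529, -0.153, 0.2305]
ee_rot: [-0.001, 0.973, 0.229, 0.0]
force: [-0.6, 0.6, 0.5]
grip_width: 0.0602
```

Run:
```python
from h import *
show()
t=r.get_image('top')[:,:,::-1].copy();s=r.get_image('side')[:,:,::-1].copy()
cv2.imwrite('pics/top2.png',t);cv2.imwrite('pics/side2.png',s)
g=s[166:188,294:310].mean(2).astype(int); print(g)
f=lambda i:cv2.normalize(i,None,0,255,cv2.NORM_MINMAX)
cv2.imwrite('pics/c_sp2.png',np.hstack([f(crop(t,240,165,34,38,11)),f(crop(s,284,158,34,38,11))]))
print(at('top',407,207,.012))
```

```text
t 11.7 tcp [ 552.9232 -153.0142  230.4931] jaw -63.534296053873945 F [-0.6165  0.5994  0.5307] M [ 0.0425 -0.0291 -0.0241] w 60.15673778929228 q [ 0.3855  0.369  -0.2822  1.677   0.111   1.1119 -1.0369]
[[ 62  75  94 106 112 115 112 111 108  98  78  69  78  88  94  98]
 [ 59  69  82  95 105 113 116 118 120 113  95  75  70  79  90  97]
 [ 60  60  71  84  97 105 114 121 125 121 112  92  75  74  86  95]
 [ 61  58  61  69  83  96 106 116 121 125 121 111  95  84  86  95]
 [ 60  58  55  59  70  83  96 107 116 122 125 121 111  99  94  96]
 [ 59  59  57  56  59  70  84  96 106 116 122 122 119 109  99  95]
 [ 58  59  58  57  55  60  70  84  96 106 115 119 118 109  95  91]
 [ 56  56  58  59  56  55  59  70  83  96 106 114 115 107  93  88]
 [ 55  56  56  57  58  57  55  59  68  82  95 107 111 108 100  94]
 [ 56  55  55  57  57  58  56  55  59  70  82  95 105 110 109 105]
 [ 55  54  55  55  55  57  57  55  53  58  68  83  95 105 112 112]
 [ 55  55  55  56  56  56  57  55  52  53  58  70  81  94 104 111]
 [ 53  53  55  58  60  61  59  55  53  51  52  57  70  82  95 105]
 [ 54  55  58  63  67  69  66  59  52  53  52  54  57  70  81  94]
 [ 54  56  63  68  73  72  69  63  54  54  56  56  56  59  69  82]
 [ 53  57  65  71  73  71  70  65  59  61  68  70  65  58  58  70]
 [ 55  61  69  71  70  72  69  67  68  74  85  86  78  66  57  59]
 [ 62  62  69  70  68  68  70  70  73  82  92  95  91  81  68  58]
 [ 72  61  65  67  69  70  69  70  74  80  88  93  94  90  79  65]
 [ 90  67  67  71  74  76  74  70  72  76  82  88  94  95  87  75]
 [110  82  77  80  83  84  83  76  72  72  75  80  87  89  85  73]
 [138  99  84  84  86  88  90  85  77  72  72  75  78  78  73  64]]
[ 0.5118 -0.3302  0.012 ]
```

View pics/c_sp2.png

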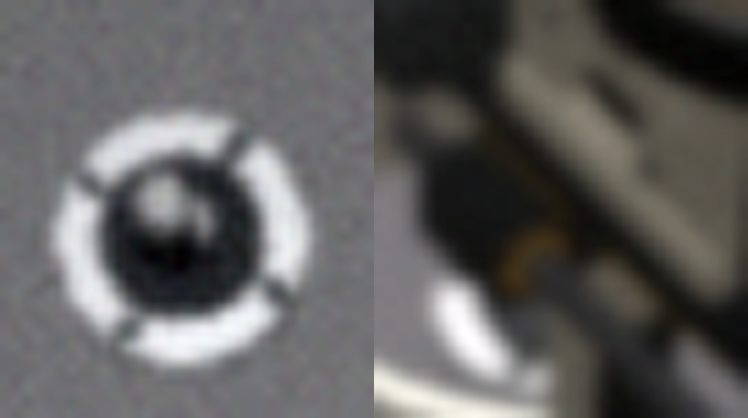

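View pics/side2.png

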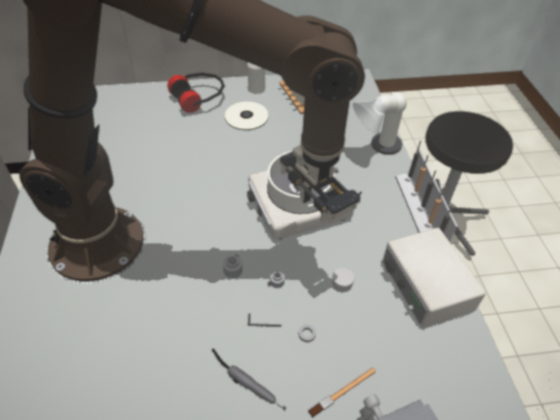

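View pics/top2.png

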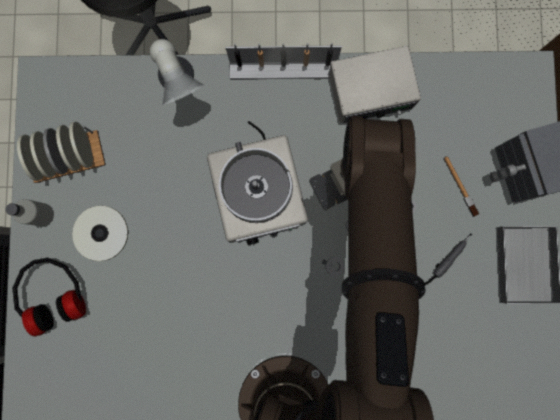

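The lighter sliver right of the spindle's top at crop (205,220), towards the notch, is new, so the flat faces the notch. Bystanders are unchanged. Next I go above the hub.

Run:
```python
from h import *
print(inc([.466,-.1815,.08],-18.4), inc([.466,-.1815,.006],-18.4))
```

```text
(array([-91.2, -12.6, 150.6]), array([-0.001, -0.001, -0.787])) (array([-91.3, -12.5, 224.6]), array([-0.001, -0.001, -0.787]))
```

Request:
move_arm --increments '[[[-25, -3, 40, 0, 0, -0.17, 70], [-50, -6, 80, 0, 0, -0.34, 70], [-75, -9, 115, 0, 0, -0.52, 70], [-91, -12.5, 150, 0, 0, -0.69, 70], [-91, -12.5, 150, 0, 0, -0.787, 70], [-91, -12.5, 150, 0, 0, -0.787, 70], [-91, -12.5, 150, 0, 0, -0.787, 70]]]' --squeeze 4

```text
clock: 12.68
tcp_pos: [0.4668, -0.1827, 0.0812]
ee_rot: [0.0, 0.812, 0.584, 0.0]
force: [-0.4, -0.4, 0.6]
grip_width: 0.0701
```

Run:
```python
from h import *
show()
print(inc([.466,-.1815,.006],-18.4))
s=r.get_image('side')[:,:,::-1]
cv2.imwrite('pics/side3.png',crop(s,210,210,130,110,6))
```

```text
t 12.68 tcp [ 466.7804 -182.6998   81.196 ] jaw -18.566650970246435 F [-0.4414 -0.4124  0.5665] M [-0.0111 -0.0639 -0.0031] w 70.13238192005872 q [ 0.5898  0.456  -0.4239  2.0081  0.2745  0.7308 -0.3257]
(array([ 0.9, -1.2, 75.2]), array([ 0.001, -0.   , -0.003]))
```

View pics/side3.png

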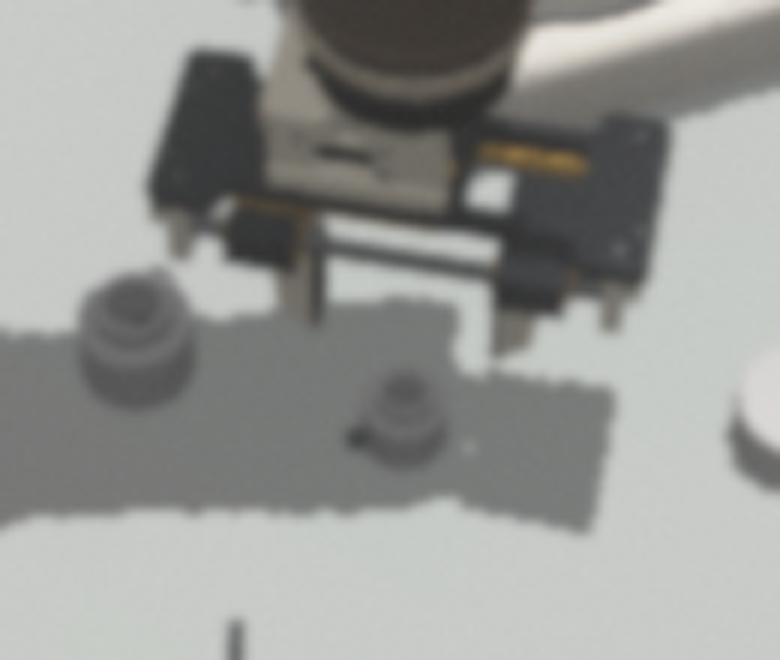

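Request:
move_arm --increments '[[[1, -1, 40, 0, 0, 0, 70], [1, -1, 70, 0, 0, 0, 60], [1, -1, 75, 0, 0, 0, 50], [1, -1, 75, 0, 0, 0, 45], [1, -1, 75, 0, 0, 0, 20], [1, -1, 75, 0, 0, 0, 20], [1, -1, 75, 0, 0, 0, 20], [1, -1, 75, 0, 0, 0, 20], [1, -1, 75, 0, 0, 0, 20]]]'

```text
clock: 13.85
tcp_pos: [0.4662, -0.1825, 0.0067]
ee_rot: [0.001, 0.812, 0.584, 0.001]
force: [-0.2, 1.7, 6.8]
grip_width: 0.0356
```

Run:
```python
from h import *
show()
```

```text
t 13.85 tcp [ 466.1967 -182.472     6.7214] jaw -18.52378334919716 F [-0.2387  1.6645  6.767 ] M [ 0.0123 -0.0885 -0.0479] w 35.56074116934752 q [ 0.5338  0.5705 -0.3588  2.065   0.3635  0.5634 -0.4059]
```

Request:
move_arm --increments '[[[0, 0, 0, 0, 0, 0, 46], [0, 0, 0, 0, 0, 0, 54], [0, 0, 0, 0, 0, 0.15, 54], [0, 0, 0, 0, 0, 0.3, 54], [0, 0, 1.5, 0, 0, 0.47, 54], [0, 0, 1.5, 0, 0, 0.64, 54], [0, 0, 1.5, 0, 0, 0.783, 46], [0, 0, 1.5, 0, 0, 0.783, 44], [0, 0, 1.5, 0, 0, 0.783, 20], [0, 0, 1.5, 0, 0, 0.783, 20]]]'

```text
clock: 15.1
tcp_pos: [0.4652, -0.1822, 0.0042]
ee_rot: [-0.0, 0.973, 0.231, 0.0]
force: [0.6, -0.1, -0.3]
grip_width: 0.0354
```

Request:
move_arm --increments '[[[0, 0, 0, 0, 0, 0, 20], [0, 0, 0, 0, 0, 0, 20], [0, 0, 0, 0, 0, 0, 20]]]'

```text
clock: 15.48
tcp_pos: [0.4652, -0.1822, 0.0042]
ee_rot: [-0.0, 0.973, 0.23, -0.0]
force: [0.4, 0.3, -1.5]
grip_width: 0.0357
```

Run:
```python
from h import *
show()
```

```text
t 15.47 tcp [ 465.1855 -182.1889    4.1915] jaw -63.36291323291219 F [ 0.3769  0.299  -1.5137] M [ 0.0181  0.0036 -0.0152] w 35.66168987702972 q [ 0.3757  0.5514 -0.1462  2.0803  0.1542  0.5199 -0.989 ]
```

Request:
move_arm --increments '[[[0, 0, 0, 0, 0, 0, 20], [0, 0, 0, 0, 0, 0, 20], [0, 0, -30, 0, 0, 0, 20], [0, 0, -80, 0, 0, 0, 20], [0, 0, -140, 0, 0, 0, 20], [0, 0, -196, 0, 0, 0, 20], [0, 0, -196, 0, 0, 0, 20], [0, 0, -196, 0, 0, 0, 20]]]' --squeeze 30

```text
clock: 16.48
tcp_pos: [0.4644, -0.1821, 0.1994]
ee_rot: [-0.0, 0.973, 0.23, -0.001]
force: [-0.1, -0.6, -3.1]
grip_width: 0.0351
```

Run:
```python
from h import *
show()
print(inc([.5636,.0701,.2],12.9))
s=r.get_image('side')[:,:,::-1]
print(proj('side',r.get_state()['tcp_pos']))
cv2.imwrite('pics/side4.png',crop(s,210,170,130,110,6))
```

```text
t 16.48 tcp [ 464.4188 -182.0603  199.3916] jaw -63.37670230064655 F [-0.1001 -0.5666 -3.0505] M [-0.006   0.0632 -0.0246] w 35.12770749986242 q [ 0.4271  0.2714 -0.1984  1.8973  0.0638  0.9801 -0.906 ]
(array([ 201.7, -181. ,   -0.7]), array([-0.001,  0.   , -1.331]))
[276.3274 232.4027]
```

View pics/side4.png

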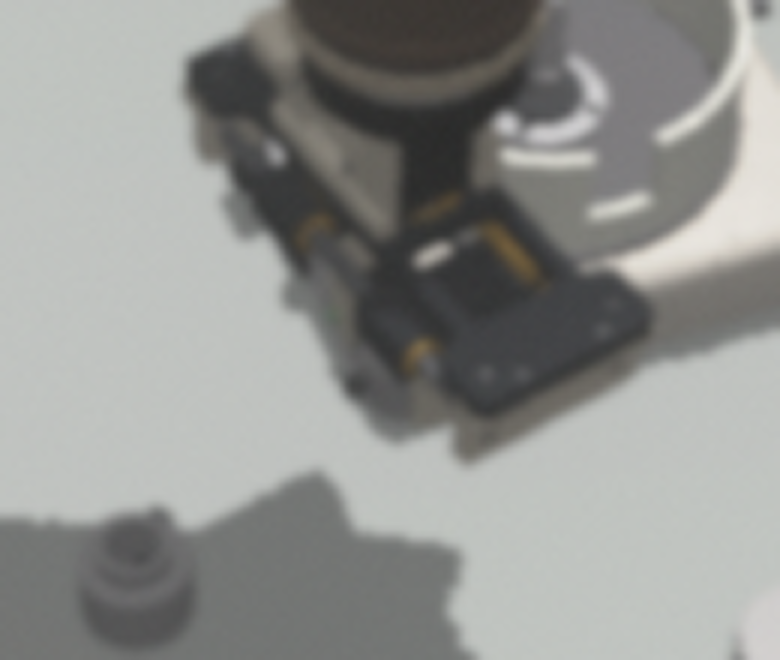

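The hub is held, with the screw head dark at crop (355,388) and pointing between the fingers. Next I carry it over the spindle.

Request:
move_arm --increments '[[[25, -22, 0, 0, 0, -0.16, 20], [50, -45, 0, 0, 0, -0.33, 20], [76, -68, 0, 0, 0, -0.5, 20], [101, -90, 0, 0, 0, -0.66, 20], [126, -113, 0, 0, 0, -0.83, 20], [151, -136, 0, 0, 0, -1.0, 20], [177, -159, 0, 0, 0, -1.17, 20], [202, -181, 0, 0, 0, -1.331, 20], [202, -181, 0, 0, 0, -1.331, 20], [202, -181, 0, 0, 0, -1.331, 20]]]'

```text
clock: 17.77
tcp_pos: [0.5637, 0.0694, 0.1984]
ee_rot: [-0.001, 0.624, 0.782, -0.001]
force: [0.1, -0.8, -1.9]
grip_width: 0.0348
```

Run:
```python
from h import *
show()
print(inc([.5636,.0701,.165],12.9))
s=r.get_image('side')[:,:,::-1]
T=r.get_state()['tcp_pos']
print(proj('side',T+[0,0,.008]), proj('side',T+[0.0058,-.0253,.008]))
cv2.imwrite('pics/side5.png',crop(s,250,110,110,90,7))
```

```text
t 17.77 tcp [563.6858  69.3512 198.4265] jaw 12.80522378496786 F [ 0.1111 -0.7828 -1.9057] M [-0.0073 -0.1337 -0.0068] w 34.79521341302385 q [ 0.1743  0.4284 -0.5396  1.7154  0.2455  1.069  -0.2217]
(array([ 0.7,  0.2, 33.4]), array([-0.003, -0.   , -0.002]))
[301.9639 151.6106] [305.8401 158.0265]
```

View pics/side5.png

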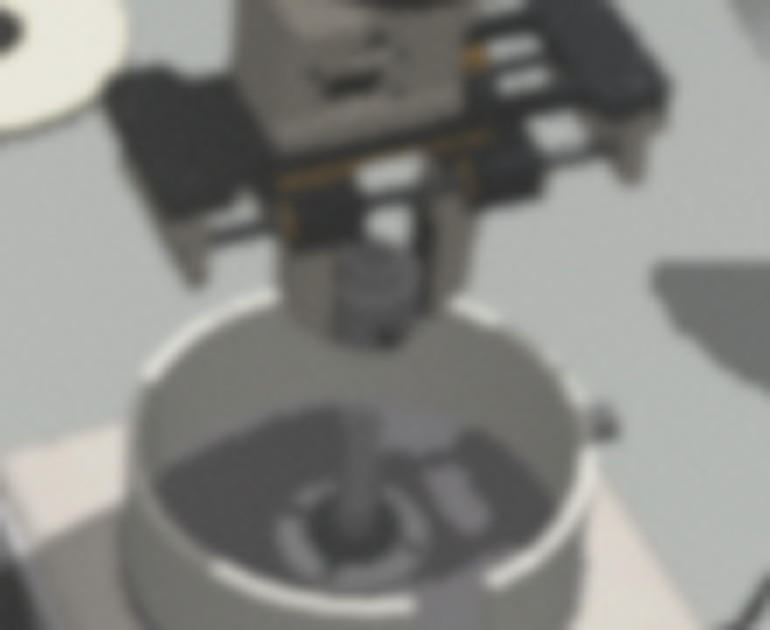

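Run:
```python
from h import *
s=r.get_image('side')[:,:,::-1]
c=crop(s,286,136,36,32,20)
T=r.get_state()['tcp_pos']; x=np.array([-.223,.975,0]); hc=T+.0015*x+[0,0,.0078]
def mk(p,col):
    u,v=proj('side',p); q=(int((u-286+.5)*20),int((v-136+.5)*20)); cv2.circle(c,q,4,col,-1)
c=np.ascontiguousarray(cv2.convertScaleAbs(c,alpha=1.6,beta=0))
for a,col in((-77,(0,255,0)),(-92,(0,0,255)),(-62,(255,0,0))):
    a=np.radians(a); mk(hc+.026*np.array([np.cos(a),np.sin(a),0]),col)
for t in np.linspace(0,2*np.pi,24): mk(hc+np.array([.018*np.cos(t),.018*np.sin(t),-.012]),(0,255,255)); mk(hc+np.array([.012*np.cos(t),.012*np.sin(t),.020]),(255,255,0))
cv2.imwrite('pics/side6.png',c)
print(proj('side',[.56325,.0716,.12]))
```

```text
[299.9625 174.8599]
```

View pics/side6.png

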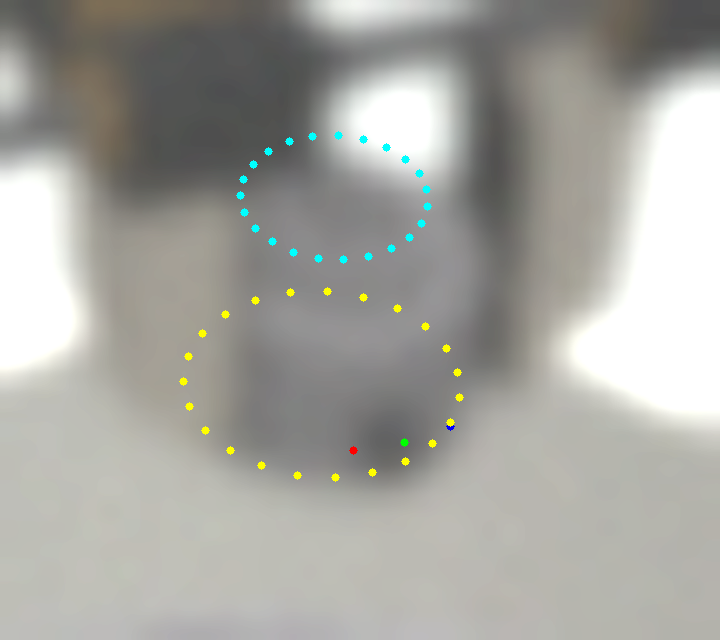

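Run:
```python
from h import *
show()
print(inc([.5637,.0701,.152],16))
```

```text
t 17.88 tcp [564.029   68.7864 199.2029] jaw 12.749908095318407 F [-0.3035 -0.2455 -1.2137] M [-0.0133 -0.1119 -0.0178] w 34.84052946947957 q [ 0.175   0.4272 -0.5392  1.715   0.2454  1.0692 -0.2215]
(array([ 1.4,  0.1, 47.2]), array([-0.002,  0.   , -0.057]))
```

Request:
move_arm --increments '[[[1, 0, 20, 0, 0, -0.03, 20], [1.2, 0, 40, 0, 0, -0.057, 20], [1.2, 0, 46, 0, 0, -0.057, 20], [1.2, 0, 46, 0, 0, -0.057, 20], [1.2, 0, 46, 0, 0, -0.057, 20]]]'

```text
clock: 18.5
tcp_pos: [0.5649, 0.0713, 0.155]
ee_rot: [0.0, 0.601, 0.799, 0.0]
force: [0.9, 0.9, -1.5]
grip_width: 0.035
```

Run:
```python
from h import *
P=[];F=[]
for i in range(6):
    s=r.get_state();P.append(s['tcp_pos']*1000);F.append(s['force']); im={n:r.get_image(n)[:,:,::-1] for n in(('side','top') if i==5 else ('side',))}
P=np.array(P);print(P,P.mean(0));print(np.mean(F,0)); show()
cv2.imwrite('pics/side7.png',cv2.convertScaleAbs(crop(im['side'],275,140,50,45,15),alpha=1.5))
```

```text
[[564.89    71.287  155.0382]
 [564.8693  71.3401 155.052 ]
 [564.8311  71.3727 154.9475]
 [564.7657  71.3894 154.87  ]
 [564.6756  71.3954 154.7456]
 [564.5985  71.3576 154.6036]] [564.7717  71.357  154.8761]
[ 0.287  -0.0235 -1.7067]
t 18.85 tcp [564.4992  71.3593 154.4425] jaw 16.150113353895325 F [-0.7571 -0.6271 -1.6662] M [-0.0324 -0.1223 -0.0018] w 34.9262140573446 q [ 0.1671  0.4751 -0.5387  1.768   0.2873  0.977  -0.2033]
```

View pics/side7.png

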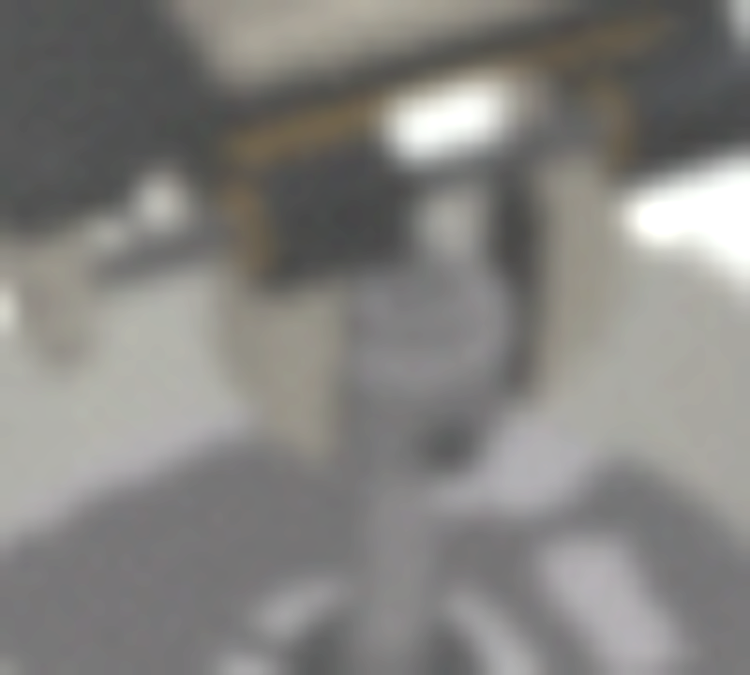

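Run:
```python
from h import *
s=r.get_image('side')[:,:,::-1]
cv2.imwrite('pics/side8_raw.png',s)
T=np.array([.5646,.0714,.1548]); a=np.radians(16.1); x=np.array([-np.sin(a),np.cos(a),0]); hc=T+.0015*x+[0,0,.0078]
A=np.array([.56325,.0716,0])
c=np.ascontiguousarray(cv2.convertScaleAbs(crop(s,275,140,50,45,15),alpha=1.5))
def mk(p,col,r_=2):
    u,v=proj('side',p); cv2.circle(c,(int((u-275+.5)*15),int((v-140+.5)*15)),r_,col,-1)
for t in np.linspace(0,2*np.pi,48):
    e=np.array([np.cos(t),np.sin(t),0])
    mk(hc+.018*e-[0,0,.012],(0,255,255)); mk(hc+.012*e+[0,0,.020],(255,255,0)); mk(hc+.018*e+[0,0,.012],(0,200,0))
    for z in(.145,.10): mk(A+.008*e+[0,0,z],(0,0,255))
mk(hc+.026*np.array([np.sin(a-.0),-np.cos(a),0]),(255,0,255),3)
cv2.imwrite('pics/side8.png',c)
g=s[:,:,:].mean(2)
for v in(158,160,162,164,166,168,170,172,174,176): print(v,g[v,290:316].astype(int))
show()
```

```text
158 [ 86  74  63  56  56  59  62  65  67  70  73  73  76  79  84  87  90  84
  69  58  64  81  93  97  99 100]
160 [ 94  89  88  87  89  91  92  86  81  83  85  86  86  86  87  88  92  92
  84  70  70  85  95  97  99 102]
162 [ 95  94  96  98  98  98  96  89  82  84  85  85  85  85  86  87  92  92
  83  71  74  89  96 100 103 105]
164 [ 98  94  96  96  99  97  96  88  84  89  92  91  91  91  93  92  91  87
  74  66  76  91 101 106 109 110]
166 [108 102  98  98  98  96  91  83  79  80  83  84  85  84  84  81  80  79
  79  81  90 103 109 112 113 111]
168 [107 102  96  94  96  97  91  82  77  78  80  80  77  73  68  68  75  84
  97 109 114 114 114 112 112 111]
170 [ 82  81  80  82  85  86  84  81  79  79  81  81  77  69  62  67  80  98
 111 117 119 119 116 114 110 102]
172 [ 77  78  79  78  79  79  79  78  78  82  86  87  88  90  94 101 105 112
 115 117 118 115 110 100  89  81]
174 [78 79 78 79 79 78 78 78 81 83 89 91 91 91 93 92 91 90 92 94 94 92 85 83
 81 79]
176 [ 78  78  78  79  79  78  79  78  79  84  88  92  91  87  83  78  79  78
  79  80  84  94 104 107 107 105]
t 18.9 tcp [564.4546  71.3201 154.3558] jaw 16.148749218914265 F [-0.0432  0.1306 -2.6463] M [ 0.0034 -0.1231 -0.0699] w 35.017209451514695 q [ 0.1671  0.4752 -0.5387  1.7681  0.2873  0.977  -0.2033]
```

View pics/side8.png

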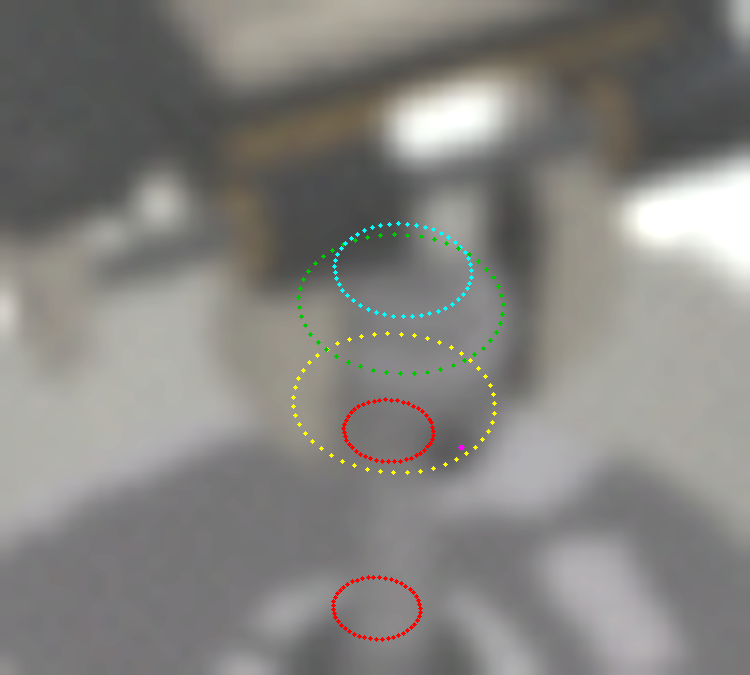

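Request:
move_arm --increments '[[[-0.9, -1.2, 0, 0, 0, 0, 20], [-0.9, -1.2, 0, 0, 0, 0, 20], [-0.9, -1.2, 3, 0, 0, 0, 20], [-0.9, -1.2, 6, 0, 0, 0, 20], [-0.9, -1.2, 8, 0, 0, 0, 20], [-0.9, -1.2, 10, 0, 0, 0, 20], [-0.9, -1.2, 10, 0, 0, 0, 20]]]'

```text
clock: 19.77
tcp_pos: [0.5634, 0.0701, 0.144]
ee_rot: [-0.0, 0.601, 0.799, -0.0]
force: [0.4, -0.1, -1.9]
grip_width: 0.0348
```

Run:
```python
from h import *
show()
```

```text
t 19.77 tcp [563.3888  70.1162 144.0045] jaw 16.155577851106134 F [ 0.3818 -0.1284 -1.9318] M [-0.0146 -0.1152  0.003 ] w 34.84510954711175 q [ 0.1657  0.4851 -0.5347  1.7818  0.2952  0.9553 -0.2087]
```

Request:
move_arm --increments '[[[0, 0, 2, 0, 0, 0, 20], [0, 0, 4, 0, 0, 0, 20], [0, 0, 6, 0, 0, 0, 20], [0, 0, 8, 0, 0, 0, 20], [0, 0, 8, 0, 0, 0, 20]]]'

```text
clock: 20.4
tcp_pos: [0.5634, 0.0702, 0.136]
ee_rot: [-0.0, 0.601, 0.799, -0.0]
force: [-1.3, 0.8, -2.5]
grip_width: 0.0347
```

Run:
```python
from h import *
show()
```

```text
t 20.4 tcp [563.3838  70.151  136.0243] jaw 16.156064746147326 F [-1.2697  0.7653 -2.4967] M [ 0.0099 -0.1832 -0.0018] w 34.73588220061277 q [ 0.1625  0.4939 -0.5311  1.7903  0.302   0.9391 -0.2148]
```

Request:
move_arm --increments '[[[0, 0, 3, 0, 0, 0, 20], [0, 0, 6, 0, 0, 0, 20], [0, 0, 9, 0, 0, 0, 20], [0, 0, 12, 0, 0, 0, 20], [0, 0, 12, 0, 0, 0, 20]]]'

```text
clock: 21.02
tcp_pos: [0.5633, 0.0702, 0.1239]
ee_rot: [-0.0, 0.601, 0.799, -0.0]
force: [0.6, 0.2, -1.9]
grip_width: 0.0352
```

Run:
```python
from h import *
show()
```

```text
t 21.02 tcp [563.3357  70.1788 123.9143] jaw 16.160382988565807 F [ 0.5947  0.2069 -1.9498] M [ 0.123  -0.1172 -0.0028] w 35.15212826721669 q [ 0.1575  0.5078 -0.5253  1.8026  0.3125  0.9148 -0.2239]
```

Request:
move_arm --increments '[[[0, 0, 3, 0, 0, 0, 20], [0, 0, 6, 0, 0, 0, 20], [0, 0, 9, 0, 0, 0, 20], [0, 0, 10, 0, 0, 0, 20], [0, 0, 10, 0, 0, 0, 20], [0, 0, 10, 0, 0, 0, 20]]]'

```text
clock: 21.78
tcp_pos: [0.5635, 0.0702, 0.1143]
ee_rot: [0.0, 0.601, 0.799, 0.0]
force: [-0.2, 0.1, -2.8]
grip_width: 0.0348
```

Run:
```python
from h import *
show()
for n in('side','top'):
    im=r.get_image(n)[:,:,::-1]; cv2.imwrite(f'pics/{n}9_full.png',im)
    if n=='side': s=im
c=np.ascontiguousarray(cv2.convertScaleAbs(crop(s,270,145,60,52,12),alpha=1.5))
T=r.get_state()['tcp_pos']; a=np.radians(16.15); x=np.array([-np.sin(a),np.cos(a),0]); hc=T+.0015*x+[0,0,.0078]
for d,col in((-90,(0,0,255)),(-77,(0,255,0)),(-64,(255,0,0))):
    d=np.radians(d);u,v=proj('side',hc+.026*np.array([np.cos(d),np.sin(d),0])); cv2.circle(c,(int((u-270+.5)*12),int((v-145+.5)*12)),3,col,-1)
cv2.imwrite('pics/side9.png',c)
```

```text
t 21.77 tcp [563.4838  70.1698 114.254 ] jaw 16.156906377129307 F [-0.2041  0.0548 -2.7804] M [ 0.1409 -0.1     0.0136] w 34.80337257138292 q [ 0.1532  0.5191 -0.5201  1.8121  0.3215  0.8951 -0.2317]
```

View pics/side9.png

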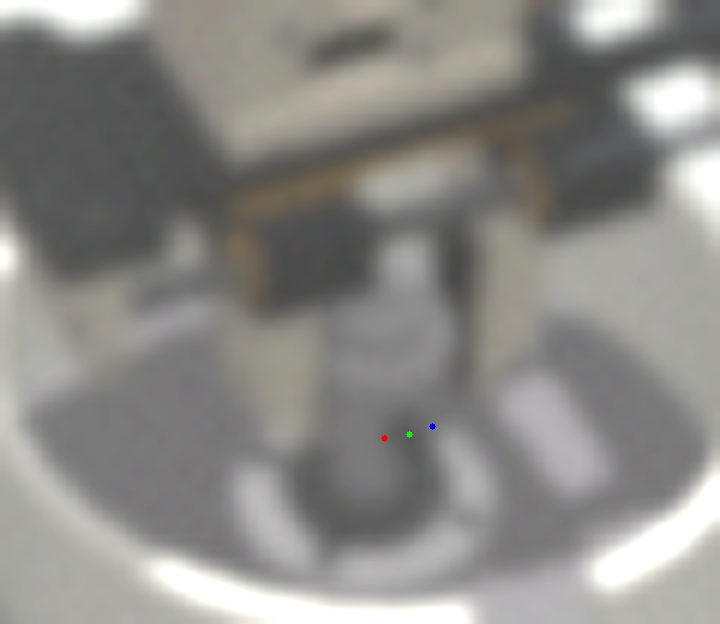

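View pics/top9_full.png

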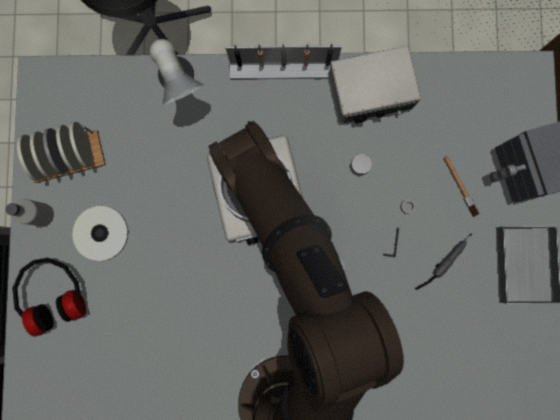

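The hub is on the spindle with no side load. The screw is dark at crop (405,425), next to the -77° prediction, and the bystanders still in view have not moved. I hand the job in while holding.

Run:
```python
from h import *
show(); print(r.close_job()); show()
```

```text
t 21.88 tcp [563.473   70.1409 114.2672] jaw 16.15285929559596 F [ 0.1646  0.9374 -2.265 ] M [ 0.1139 -0.1248 -0.0093] w 35.036336518558585 q [ 0.1532  0.519  -0.5201  1.8121  0.3215  0.8951 -0.2317]
the job is handed in; nothing more can be done
None
the job is handed in; nothing more can be done
```

I handed the job in at 21.9 s, with the gripper still holding the hub on the spindle at 30 N. `close_job` gave no verdict.

**Spindle:** I pinched it at several angles. It measured about 15.3 mm where round and 12.5 mm across the flat. The grip centre shifted about 1.2 mm, which showed which side the flat was on. With the fingers across the flat I turned it to face the notch at jaw -77.1° and held it there. A later top view showed the flat on the notch side.

**Hub:** I took the smaller of the two collars and pinched it at two angles to find its centre. I then lowered it over the spindle, and there was no side or axial load above about 3 N on the way down.

**Last checks:**
- **Height:** screw at about 0.122 m, which is half-way down the flat.
- **Angle:** the estimates of the screw's direction disagreed a little. The bench measurement gave about -74° and the side views about -80 to -83°, with the notch at -77°. Both are inside the 15° limit.
- **Position:** TCP readings wandered by about 0.7 mm, so the hub-to-spindle centring is assured by the bore fit rather than measured.
- **Bystanders:** those in the last top view looked unmoved. I did not measure any of them, and the arm hid the larger collar in that view.

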